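Return the cover-glass cassette to the packed optics rack

ROBOT

A 6-joint arm with a two-finger parallel gripper is mounted at the origin on a cart in front of the work surface, level with it; the furniture and walls round the work are solid. World frame = base frame: x ahead of the robot, y to its left, z up, the work surface at z = 0. Lengths are in m, angles in rad, forces in N, time in s.
With the tool pointing down it reaches from about 0.25 to 0.725 m from the base axis. Payload 4 kg.
Tool frame: the origin (TCP) lies midway between the tips of the shut fingers; the grasp point (between the pads) lies 19 mm behind it; z points along the fingers, y is the line along which they close (so a half turn about z gives the same grasp; the last joint's range is limited). The gripper opens to 85 mm and grips with 20 to 120 N. Pads are 22 mm wide; open, the fingers measure 114 mm over their backs; the gripper's body (76 mm by 85 mm) begins 54 mm behind the grasp point. The pads swing forward as they close: fully open they stand 13 mm farther back than shut.
Start: joints at [-1.256, 0.241, 0.005, 1.335, 0, 1.571], TCP at [0.155, -0.475, 0.231] pointing down, gripper open.
Joint ranges: [-2.72, 2.72], [-1.05, 1.87], [-1.09, 1.28], [-1.99, 2.15], [-1.42, 1.44], [-3.14, 3.14]. Speed limits (rad/s): [2.79, 2.79, 3.14, 3.14, 3.14, 3.14].

INTERFACE

Orientations are given as a unit quaternion [x, y, z, w].
In Python, from workcell import bot gives the robot as it stands. The module is installed in compiled form; this text tells all that it offers.
- The arm moves only by the tool drive_tool, never from a script. Its arguments are lists of equal length, an entry for each row: "slide": the shift along the tool's x, y, z scaled (see below), a list of three; "rotation": the turn, a rotation vector about the tool's x, y, z scaled (see below), a list of three. A call has exactly 8 rows; each row is the pose to reach, as a shift and turn from the pose commanded when the call began, along the tool's axes at that moment; what a row does not reach only later rows make up. The controller multiplies each number of a shift by 250 mm and each number of a turn by 0.5 rad. A row lasts 1/8 s, in which the tool goes at most 62.5 mm and 10.7 degrees, less where a joint would pass 70% of its speed; a pose out of reach is approached as far as the arm can. A call with a number of a shift or a turn outside -1 to 1 is refused whole. A call with a gripper value outside its range is refused whole. "gripper" is the opening, from 0 (shut) to 1 (fully open), set as the call begins (left out, the last holds). The fingers move at their own pace and stop on an object; the grip force is fixed at half the most. Time passes only in rows, so rows that repeat a pose let the fingers close, or fill a call up. It gives the time, the measured TCP pose, the force, the opening and the grip force at its end, in the units of the state.
- bot.get_obs(): the state, without advancing time (a new reading comes with each control period).
- bot.camera(name): name is "scene" or "top" or "wrist"; returns a dict with "image" (400x640x3 uint8, red, green, blue), "z_map" (400x640 float32, m along the optical axis (not along the pixel's ray), 0 where there is no reading), "camera_matrix" (3x3 intrinsics, pixels), "xyz" and "orientation" of the camera in the world. Camera axes: x right, y up, looking along -z (the intrinsics and any distortion apply to the point x, -y, -z); pixel columns grow to the right and rows downward; lengths in m; the calibration is good to about 2 mm. A picture is of the moment at which its call begins.
- bot.job_done(): hands the job in; it is judged then, once.
The state is a dict: "clock": time; "joint_pos": joint angles; "joint_vel": joint speeds; "tau": joint torques, N m; "eef_pos": TCP position; "tool_rot": TCP orientation; "ft_force": force on the tool from outside, world axes, zero at the start; "ft_torque": the same for the moment, N m; "grip_width": finger opening in m; "grasp_force": force on a finger pad.
Only numpy, scipy, OpenCV 4.12 (cv2) and the standard library are available. Lean on these libraries where they do the work, as an engineer would, in place of code of your own. Each camera call takes 0.05 s, during which the arm holds its last target. There are 200 camera calls.

TASK

The cassette with the blue cap leans in the grey V rest and belongs in the one free slot of the optics rack, tightly between the taller black-capped lens cassettes. First stand it upright, blue cap up, on the black rubber mat and let go of it; then take it again by its narrow edges, lower it gently into the free slot, press it past the spring catch, holding on to it until it is fully home on the floor, and let go. Do not disturb the four lens cassettes or the tin, loupe and bottle standing nearby.

Things in the scene. Friction and masses are not known exactly. Their poses are not given: they have to be found in the camera images.
- cassette_centre (a point): Centre of the loose blue-capped cassette, 44 mm above its underside: rigid slab, 62 mm wide (x) x 24 thick (y) x 88 high (z, to the cap), 0.25 kg, foot chamfered 2.5 mm over the lowest 6 mm; round windows are no holes. At the start it leans 45 degrees about its y axis in the V rest, cap up and to one side. Either face may look either way in the slot.
- rest_vee (a point): Bottom of the V of the fixed grey rest, 12 mm above the bench; x level in the plane of the V (the cap leans to +x), y level across it (along the cassette's thickness). The two 45 degree slopes are 42 mm long, 20 mm wide (narrower than the cassette, so fingers pass both sides) and end 42 mm above the bench. Base 100 x 40 x 6 mm.
- mat: Fixed black rubber mat on the bench, 120 x 120 x 2 mm; origin at the centre of its underside on the bench.
- bay (a point): Centre of the floor of the rack's free slot, 5 mm above the bench. The cassette's width goes along x, its thickness along y (the row). Two inner lens cassettes bound it, 26.4 mm apart; blue rails 66 mm apart, 17 mm above the floor, end it; above them its ends are open for fingers. Home: cassette's centre 44 mm above this point, its top 12 mm below the lens cassettes'.
- rack: Fixed dark steel optics rack, 96 (x) x 142 (y, the row) x 45 mm high at its two end walls; floor 5 mm thick; origin at the centre of its underside on the bench, right below the free slot. In the far (+x) blue rail, 10 mm above the slot's floor, a sprung steel ball reaches 5 mm into the slot: the last 10 mm down need a push of some 2 to 6 N; the floor then stops it hard.
- lens_a_top (a point): Centre of the top of a loose lens cassette (outer, on the rack's +y side): aluminium with a black cap, 54 mm (x, along the slot) x 24 mm (y, along the row) x 100 mm high, 0.35 kg, standing on the rack's floor, its top 105 mm above the bench.
- lens_b_top (a point): Centre of the top of a loose lens cassette (inner, bounding the free slot on its +y side): aluminium with a black cap, 54 mm (x, along the slot) x 24 mm (y, along the row) x 100 mm high, 0.35 kg, standing on the rack's floor, its top 105 mm above the bench.
- lens_c_top (a point): Centre of the top of a loose lens cassette (inner, bounding the free slot on its -y side): aluminium with a black cap, 54 mm (x, along the slot) x 24 mm (y, along the row) x 100 mm high, 0.35 kg, standing on the rack's floor, its top 105 mm above the bench.
- lens_d_top (a point): Centre of the top of a loose lens cassette (outer, on the rack's -y side): aluminium with a black cap, 54 mm (x, along the slot) x 24 mm (y, along the row) x 100 mm high, 0.35 kg, standing on the rack's floor, its top 105 mm above the bench.
- parts_tin_mid (a point): Middle of a loose round metal tin, 53 mm across, 22 mm high; leave alone.
- loupe_mid (a point): Middle of a loose black loupe, 33 mm across, 30 mm high; leave alone.
- solvent_bottle_mid (a point): Middle of a loose white bottle with a red tip, 47 mm across, 118 mm high; leave alone.

How it is judged:
On the way:
1. the cassette stands upright on the mat, blue cap up, let go and at rest (x of cassette_centre in the frame of mat between -0.06 and 0.06 m and y of cassette_centre in the frame of mat between -0.06 and 0.06 m and z of cassette_centre in the frame of mat between 0.043 and 0.049 m and angle between cassette_centre's own z axis and vertical below 0.08 rad and contact force between the fingers and cassette below 0.05 N and linear speed of cassette below 0.03 m/s), for 0.2 s.
At the end, for the whole second after the job is handed in: Cassette fully home in the free slot: underside within 2.5 mm of the floor, upright within 0.08 rad, blue cap up, centred within 5 mm along and 4 mm across, square within 0.1 rad, at rest; each lens cassette's top within 6 mm of where it was (x of cassette_centre in the frame of bay between -0.005 and 0.005 m and y of cassette_centre in the frame of bay between -0.004 and 0.004 m and z of cassette_centre in the frame of bay between 0.041 and 0.0465 m and angle between cassette_centre's own z axis and vertical below 0.08 rad and angle between the y axis of cassette_centre and the y axis of bay, either way round below 0.1 rad and linear speed of cassette below 0.02 m/s and distance of each of lens_a_top, lens_b_top, lens_c_top, lens_d_top from where it was at the start of the episode below 0.006 m); the robot touches nothing.
It fails at once if the cassette is let go in the slot while it is still more than 6 mm from home (x of cassette_centre in the frame of bay between -0.03 and 0.03 m and y of cassette_centre in the frame of bay between -0.02 and 0.02 m and z of cassette_centre in the frame of bay between 0.05 and 0.135 m and contact force between the fingers and cassette below 0.02 N).
It fails at once if a lens cassette is pushed or tipped so that its top moves more than 10 mm (distance of any of lens_a_top, lens_b_top, lens_c_top, lens_d_top from where it was at the start of the episode above 0.01 m).
It fails at once if the tin, the loupe or the bottle is moved more than 20 mm (distance of any of parts_tin_mid, loupe_mid, solvent_bottle_mid from where it was at the start of the episode above 0.02 m).
It also fails if it takes over 67 s, if anything falls off the work surface, if the arm or the gripper's body presses on something with over 40 N, if the wrist force passes 120 N, or if a joint passes its speed limit or range.

## Working session

There is one attempt and no reset: what is moved stays moved. The work goes in short steps, Python scripts to look and compute and a tool call to move; the robot and the scene stay as the last step left them, time stands still between calls to the robot, and variables do not carry over. Pictures are saved under pics/ and viewed, at most 10 in all, crops included, and the job is handed in when it is done.

Besides the shell and the picture viewer there is one more tool, called after "Emit:" by a JSON object that holds its "op" and its "data". drive_tool: Moves the arm, as the interface text tells. Shifts and turns lie within -1 to 1; 1 stands for 250 mm of shift or 0.5 rad of turn. Its arguments: {"type":"object","properties":{"slide":{"type":"array","items":{"type":"array","items":{"type":"number"}}},"rotation":{"type":"array","items":{"type":"array","items":{"type":"number"}}},"gripper":{"type":"number"}},"required":["slide","rotation"]}

```bash
mkdir -p pics
cat > h.py <<'E'
import numpy as np, cv2
from scipy.spatial.transform import Rotation as R
from workcell import bot
def cloud(c):
    K=c["camera_matrix"]; z=c["z_map"]; h,w=z.shape
    u,v=np.meshgrid(np.arange(w),np.arange(h))
    p=np.stack([(u-K[0,2])/K[0,0]*z,-(v-K[1,2])/K[1,1]*z,-z],-1)
    P=p@R.from_quat(c["orientation"]).as_matrix().T+c["xyz"]
    P[z==0]=np.nan
    return P
def snap(n,f):
    c=bot.camera(n); cv2.imwrite(f"pics/{f}.png",c["image"][...,::-1]); np.savez(f"{f}.npz",**c); return c
def load(f): return dict(np.load(f"{f}.npz"))
E
python3 - <<'E'
from h import *
for n in ("scene","top"):
    c=snap(n,n); print(n,c["xyz"],c["orientation"],c["camera_matrix"])
print(bot.get_obs())
E
```

```text
scene [0.0914675  0.4475544  0.74348062] [-0.14409785  0.32210585  0.86333826 -0.3607363 ] [[473.74942795   0.         325.98637461]
 [  0.         473.74942795 202.84415069]
 [  0.           0.           1.        ]]
top [0.42350647 0.02436031 0.93039085] [ 0.04428126 -0.03737692 -0.70341175  0.70841657] [[361.91697648   0.         317.12031481]
 [  0.         361.91697648 198.50898128]
 [  0.           0.           1.        ]]
{'clock': 0.1, 'joint_pos': array([-1.25602491e+00,  2.41342282e-01,  3.88639010e-03,  1.33522462e+00,
        2.13737536e-06,  1.57080492e+00]), 'joint_vel': array([ 1.73494832e-05, -7.84750304e-04,  4.35798832e-03, -7.91630377e-04,
        4.50335463e-04, -4.92325763e-04]), 'tau': array([ 5.08806522e-05, -3.73139369e+01,  2.53009647e+01,  1.08829461e-02,
        1.00861254e-05,  2.92870858e-06]), 'eef_pos': array([ 0.15462608, -0.47489868,  0.23051015]), 'tool_rot': array([ 9.87640649e-01,  1.56732453e-01, -1.46609003e-04, -9.30615210e-04]), 'ft_force': array([-0.64871106,  0.21424158,  0.14485352]), 'ft_torque': array([-0.01009853, -0.03619866, -0.03431285]), 'grasp_force': 0.0, 'grip_width': 0.08530591461021549}
```

View pics/top.png

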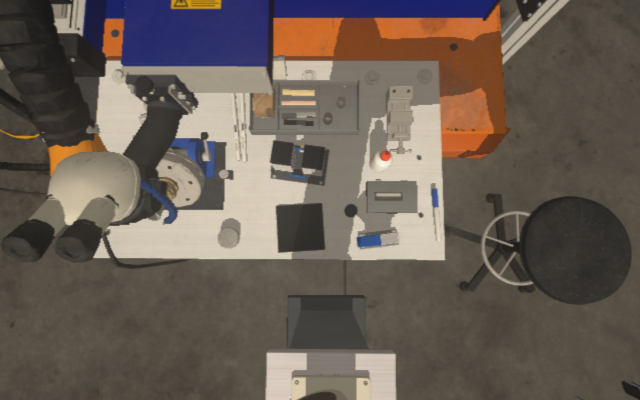

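View pics/scene.png

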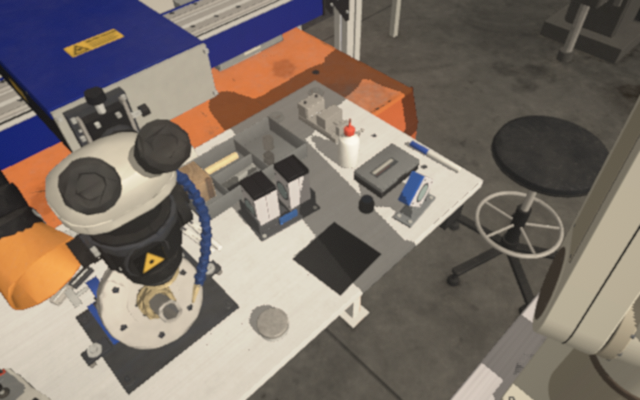

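The top view shows the mat near (300,228), the rack near (299,162) with its row nearly horizontal in the image, and the cassette in its rest at (378,239), cap to the left. The loupe is at (351,211), the bottle at (382,160) and the tin at (228,232).

Run:
```python
from h import *
for f in ("top","scene"):
    c=load(f); P=cloud(c); im=c["image"].astype(int)
    X,Y,Z=P[...,0],P[...,1],P[...,2]
    print(f,"bench z med",np.nanmedian(Z[(X>0.2)&(X<0.5)&(abs(Y)<0.3)]))
    def rect(m,s):
        m=m&np.isfinite(Z)
        n,l,st,_=cv2.connectedComponentsWithStats(m.astype(np.uint8))
        for i in range(1,n):
            if st[i,4]<25: continue
            q=P[l==i]; r=cv2.minAreaRect((q[:,:2]*1000).astype(np.float32))
            print(s,st[i],np.round(np.mean(q,0)*1000,1),np.round(np.ravel(r[0]+r[1]),1),round(r[2],1))
    ws=(X>0.2)&(X<0.62)&(Y>-0.35)&(Y<0.3)
    br=im.max(-1)
    rect(ws&(Z>0.095)&(Z<0.115)&(br<70),"lens")
    rect(ws&(abs(Z)<0.012)&(br<40),"mat")
    blue=(im[...,2]>im[...,0]+40)&(Z>0.0)
    rect(ws&blue,"blue")
    rect(ws&(Y<-0.05)&(X<0.33)&(Z>0.008),"cass")
```

```text
top bench z med -0.0019396080181858233
lens [271 156  20   9 145] [610.6 117.2 104.3] [609.5 118.5  44.4  20. ] 89.0
lens [302 156  22  14 261] [605.3  43.  104.3] [606.   44.1  48.   31.3] 83.0
blue [290 174  16   5  38] [586.8  85.2  17.8] [587.3  84.4  39.    4.4] 83.0
blue [433 189   5  18  80] [ 533.5 -265.8   12.8] [ 534.7 -266.3   44.     9.9] 0.4
blue [151 191  24  25  92] [485.8 293.3 316.7] [485.2 293.4  32.6  11.9] 2.1
blue [358 235  23  12 229] [423.8 -86.3  98.8] [423.7 -86.3  26.1  46.2] 0.1
scene bench z med -0.0006397639661789301
lens [280 160  28  22 343] [602.9  49.6 104.6] [606.3  48.9  47.   32.9] 82.7
lens [249 179  27  21 266] [608.4 123.1 104.5] [609.4 123.4  48.   22.6] 88.1
blue [410 142  18  12  86] [ 531.1 -260.4   12.4] [ 532.  -262.1   12.6   43.8] 88.4
blue [399 171  25  34 408] [421.1 -80.2  97.2] [423.2 -82.1  23.3  50.1] 7.6
blue [179 172  32  64 366] [483.1 296.  309.6] [486.3 294.9  10.1  34.4] 89.9
blue [279 209  18  16 121] [586.1  88.7  15.9] [586.7  88.5  40.7   6.3] 81.8
```

Run:
```python
from h import *
for f in ("top","scene"):
    c=load(f); P=cloud(c); im=c["image"].astype(int)
    X,Y,Z=P[...,0],P[...,1],P[...,2]; br=im.max(-1)
    def rect(m,s,a=25):
        m=m&np.isfinite(Z)
        n,l,st,_=cv2.connectedComponentsWithStats(m.astype(np.uint8))
        for i in range(1,n):
            if st[i,4]<a: continue
            q=P[l==i]; r=cv2.minAreaRect((q[:,:2]*1000).astype(np.float32))
            print(s,st[i],np.round(np.mean(q,0)*1000,1),np.round(np.ravel(r[0]+r[1]),1),round(r[2],1), 'z',np.round(np.percentile(q[:,2],[2,98])*1000))
    ws=(X>0.2)&(X<0.72)&(Y>-0.3)&(Y<0.3)
    rect(ws&(Z>0.095)&(Z<0.112)&(br<90),"lens")
    rect(ws&(abs(Z)<0.012)&(br<45)&(X<.53),"mat",300)
    rect(ws&(Y<-0.05)&(Y>-.2)&(X<0.48)&(Z>0.012),"cass")
    rect(ws&(Y<-0.05)&(Y>-.2)&(X<0.48)&(Z>0.0025)&(Z<.009),"base")
    rect(ws&(Y>0.1)&(Y<.25)&(X<0.5)&(Z>0.008),"tin")
    print(c["camera_matrix"].shape,[k for k in c])
```

```text
lens [271 141  23  24 457] [626.9 116.  104.3] [627.5 116.1  47.5  53.7] 83.2 z [101. 107.]
lens [302 145  23  25 478] [616.9  42.5 104.2] [617.4  42.5  48.2  53.9] 82.2 z [100. 107.]
cass [357 232  43  15 454] [ 427.3 -107.6   92.2] [ 427.6 -112.1   25.6  103. ] 7.5 z [ 61. 117.]
base [358 229  39   8 114] [ 444.8 -118.3    5.6] [ 444.7 -119.2    7.8   98.1] 7.5 z [3. 9.]
base [360 242  39   7  74] [ 412.  -125.     5.4] [ 411.9 -124.     5.7   97.8] 8.0 z [3. 9.]
tin [230 228  10  20 139] [429.5 240.7  20.9] [429.3 239.7  20.   47.4] 89.4 z [14. 25.]
(3, 3) ['image', 'z_map', 'camera_matrix', 'xyz', 'orientation']
lens [273 155  35  27 569] [613.3  48.7 104.8] [616.9  47.1  48.9  54.3] 81.3 z [ 97. 108.]
lens [239 170  37  30 627] [624.1 122.1 105. ] [627.4 120.4  49.   55.4] 82.1 z [ 97. 108.]
mat [333 224  46  56 986] [439.   50.    2.7] [455.8  61.2 111.4  75. ] 3.8 z [-0.  5.]
cass [397 171  36  45 908] [420.  -93.3  76.1] [ 425.9 -104.6   25.2   96.7] 6.8 z [ 16. 117.]
base [393 193  42  34 374] [ 420.4 -104.     6.4] [ 428.5 -116.7   41.2   99.7] 7.3 z [3. 9.]
tin [268 308  20  20 177] [428.4 243.7  23. ] [429.4 242.3  15.1  45.8] 89.9 z [20. 26.]
(3, 3) ['image', 'z_map', 'camera_matrix', 'xyz', 'orientation']
```

```bash
cat >> h.py <<'E'
def frame(yaxis,zaxis):
    y=np.array(yaxis,float);z=np.array(zaxis,float);z/=np.linalg.norm(z);y-=z*(y@z);y/=np.linalg.norm(y)
    return R.from_matrix(np.stack([np.cross(y,z),y,z],1))
def go(*tgts):
    """print scaled shift/turn from present pose to each target (pos,R)"""
    o=bot.get_obs(); r0=R.from_quat(o["tool_rot"]); p0=o["eef_pos"]
    print("t",round(o["clock"],2),"tcp",np.round(p0*1000,1),"F",np.round(o["ft_force"],1),"w",round(o["grip_width"]*1000,1))
    for p,r in tgts:
        print("slide",np.round(r0.inv().apply(np.array(p)-p0)/.25,3),"rot",np.round((r0.inv()*r).as_rotvec()/.5,3))
a=np.radians(7.5); e=np.array([-np.sin(a),np.cos(a),0]); zz=np.array([0,0,1.]); s=.5**.5
Rg=frame(-e+zz,-e-zz)          # grasp in the rest
Rdown=lambda ang: frame([np.cos(ang),np.sin(ang),0],[0,0,-1])
v=np.array([.4284,-.119,.012])
tcp_h=lambda h: v+s*(.031*(-e+zz)+h*(e+zz))
E
python3 - <<'E'
from h import *
print(tcp_h(.16),tcp_h(.047)); go(([.41,-.04,.28],Rg),(tcp_h(.16),Rg))
E
```

```text
[ 0.41649382 -0.0285636   0.1470574 ] [ 0.42692326 -0.10778308  0.06715433]
t 0.1 tcp [ 154.6 -474.9  230.5] F [-0.6  0.2  0.1] w 85.3
slide [ 1.51  -1.338 -0.195] rot [-1.57  -0.144  0.349]
slide [ 1.549 -1.373  0.336] rot [-1.57  -0.144  0.349]
```

Emit:
{"op": "drive_tool", "data": {"slide": [[0.1,-0.1,-0.1],[0.22,-0.2,-0.2],[0.36,-0.33,-0.25],[0.5,-0.46,-0.25],[0.64,-0.59,-0.25],[0.78,-0.72,-0.25],[0.9,-0.83,-0.25],[0.98,-0.9,-0.25]], "rotation": [[-0.1,-0.01,0.02],[-0.2,-0.02,0.04],[-0.3,-0.03,0.06],[-0.4,-0.04,0.09],[-0.5,-0.05,0.11],[-0.6,-0.06,0.14],[-0.7,-0.07,0.16],[-0.8,-0.07,0.18]], "gripper": 1}}

```text
clock: 1.1
eef_pos: [0.3185, -0.184, 0.2937]
tool_rot: [0.974, 0.11, 0.015, 0.2]
ft_force: [-0.1, 0.5, -0.8]
grip_width: 0.0855
grasp_force: 0.0
```

Run:
```python
from h import *
go(([.41,-.04,.24],Rg),(tcp_h(.16),Rg))
```

```text
t 1.1 tcp [ 318.5 -184.   293.7] F [-0.1  0.5 -0.8] w 85.5
slide [ 0.487 -0.524  0.002] rot [-0.764 -0.076  0.169]
slide [ 0.528 -0.705  0.328] rot [-0.764 -0.076  0.169]
```

Emit:
{"op": "drive_tool", "data": {"slide": [[0.07,-0.08,0],[0.18,-0.2,0],[0.3,-0.34,0],[0.41,-0.47,0],[0.5,-0.6,0.1],[0.53,-0.69,0.2],[0.53,-0.705,0.31],[0.53,-0.705,0.33]], "rotation": [[-0.1,-0.01,0.02],[-0.24,-0.02,0.05],[-0.38,-0.04,0.08],[-0.52,-0.05,0.12],[-0.66,-0.07,0.15],[-0.765,-0.076,0.17],[-0.765,-0.076,0.17],[-0.765,-0.076,0.17]]}}

```text
clock: 2.1
eef_pos: [0.4354, -0.1234, 0.1515]
tool_rot: [0.926, 0.093, 0.034, 0.364]
ft_force: [-0.3, -0.8, 0.8]
grip_width: 0.0851
grasp_force: 0.0
```

Run:
```python
from h import *
go((tcp_h(.16),Rg)); o=bot.get_obs(); print(o["joint_pos"])
c=snap("wrist","w1"); print(c["xyz"],c["camera_matrix"][0])
r=R.from_quat(o["tool_rot"]); print("cam in tool",r.inv().apply(c["xyz"]-o["eef_pos"]),(r.inv()*R.from_quat(c["orientation"])).as_matrix().round(3))
```

```text
t 2.1 tcp [ 435.4 -123.4  151.5] F [-0.3 -0.8  0.8] w 85.1
slide [ 0.001 -0.296 -0.25 ] rot [-0.074 -0.087  0.104]
[ 0.19767805  0.2068421  -0.50028234  0.86789748 -0.74844806  3.14056953]
[ 0.49781894 -0.01108163  0.25433621] [296.21385269   0.         319.49353004]
cam in tool [ 0.08282092 -0.00143647 -0.14222401] [[ 0.     0.946  0.324]
 [ 1.     0.    -0.001]
 [-0.001  0.324 -0.946]]
```

View pics/w1.png

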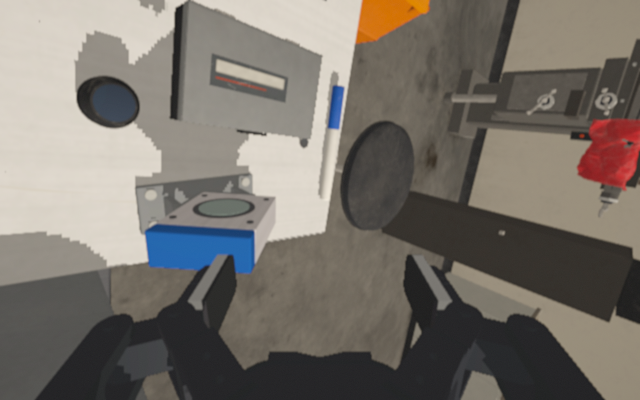

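The wrist view shows the blue cap (150–250, 225–270), with the loupe at (108,102). Joint 6 stopped at its limit, so I'll back off and take the half-turned grasp.

Emit:
{"op": "drive_tool", "data": {"slide": [[0,-0.05,-0.15],[0,-0.15,-0.25],[0,-0.3,-0.3],[0,-0.3,-0.3],[0,-0.3,-0.3],[0,-0.3,-0.3],[0,-0.3,-0.3],[0,-0.3,-0.3]], "rotation": [[0,0,-0.05],[0,0,-0.15],[0,0,-0.3],[0,0,-0.45],[0,0,-0.6],[0,0,-0.75],[0,0,-0.9],[0,0,-1]]}}

```text
clock: 3.15
eef_pos: [0.4157, -0.0191, 0.1576]
tool_rot: [0.874, 0.32, -0.056, 0.361]
ft_force: [0.7, 0.3, -1.1]
grip_width: 0.0858
grasp_force: 0.0
```

Emit:
{"op": "drive_tool", "data": {"slide": [[0,0,0],[0,0,0],[0,0,0],[0,0,0],[0,0,0],[0,0,0],[0,0,0],[0,0,0]], "rotation": [[0,0,-0.15],[0,0,-0.3],[0,0,-0.45],[0,0,-0.6],[0,0,-0.75],[0,0,-0.9],[0,0,-1],[0,0,-1]]}}

```text
clock: 4.15
eef_pos: [0.4156, -0.0194, 0.1575]
tool_rot: [0.769, 0.525, -0.143, 0.336]
ft_force: [0.0, 0.1, -0.9]
grip_width: 0.0857
grasp_force: 0.0
```

Emit:
{"op": "drive_tool", "data": {"slide": [[0,0,0],[0,0,0],[0,0,0],[0,0,0],[0,0,0],[0,0,0],[0,0,0],[0,0,0]], "rotation": [[0,0,-0.15],[0,0,-0.3],[0,0,-0.45],[0,0,-0.6],[0,0,-0.75],[0,0,-0.9],[0,0,-1],[0,0,-1]]}}

```text
clock: 5.15
eef_pos: [0.4156, -0.0194, 0.1573]
tool_rot: [0.615, 0.699, -0.222, 0.291]
ft_force: [-0.5, -0.6, -0.0]
grip_width: 0.0854
grasp_force: 0.0
```

Emit:
{"op": "drive_tool", "data": {"slide": [[0,0,0],[0,0,0],[0,0,0],[0,0,0],[0,0,0],[0,0,0],[0,0,0],[0,0,0]], "rotation": [[0,0,-0.15],[0,0,-0.3],[0,0,-0.45],[0,0,-0.6],[0,0,-0.75],[0,0,-0.9],[0,0,-1],[0,0,-1]]}}

```text
clock: 6.15
eef_pos: [0.4155, -0.0193, 0.1572]
tool_rot: [0.423, 0.829, -0.287, 0.227]
ft_force: [-0.2, 0.3, 0.4]
grip_width: 0.0854
grasp_force: 0.0
```

Emit:
{"op": "drive_tool", "data": {"slide": [[0,0,0],[0,0,0],[0,0,0],[0,0,0],[0,0,0],[0,0,0],[0,0,0],[0,0,0]], "rotation": [[0,0,-0.15],[0,0,-0.3],[0,0,-0.45],[0,0,-0.6],[0,0,-0.75],[0,0,-0.9],[0,0,-1],[0,0,-1]]}}

```text
clock: 7.15
eef_pos: [0.4155, -0.0193, 0.1571]
tool_rot: [0.205, 0.908, -0.334, 0.149]
ft_force: [0.5, -0.7, -0.2]
grip_width: 0.0852
grasp_force: 0.0
```

```bash
cat >> h.py <<'E'
Rg=frame(e-zz,-e-zz)
E
python3 - <<'E'
from h import *
print(bot.get_obs()["joint_pos"]);go((tcp_h(.16),Rg))
E
```

```text
[ 0.45445383  0.2672933  -0.40768844  1.12824843 -0.71842271  0.98635453]
t 7.15 tcp [415.5 -19.3 157.1] F [ 0.5 -0.7 -0.2] w 85.2
slide [ 0.003 -0.002  0.055] rot [ 0.1    0.065 -1.187]
```

Emit:
{"op": "drive_tool", "data": {"slide": [[0,0,0],[0,0,0],[0,0,0],[0,0,0],[0,0,0],[0,0,0],[0,0,0],[0,0,0]], "rotation": [[0.01,0.01,-0.15],[0.03,0.02,-0.3],[0.04,0.03,-0.45],[0.05,0.03,-0.6],[0.06,0.04,-0.75],[0.08,0.05,-0.9],[0.08,0.05,-1],[0.08,0.05,-1]]}}

```text
clock: 8.15
eef_pos: [0.4155, -0.0193, 0.1571]
tool_rot: [-0.019, 0.925, -0.376, 0.046]
ft_force: [-0.7, -0.8, -0.3]
grip_width: 0.0855
grasp_force: 0.0
```

Run:
```python
from h import *
go((tcp_h(.16),Rg)); o=bot.get_obs(); print(o["joint_pos"])
c=snap("wrist","w2"); r=R.from_quat(o["tool_rot"])
P=cloud(c); im=c["image"].astype(int)
# in rest frame at v: columns e, n(across), z
n=np.cross(zz,e); B=np.stack([e,n,zz],1)
Q=(P-v)@B*1000
near=(abs(Q)<130).all(-1)
blue=near&(im[...,2]>im[...,0]+40)&(Q[...,2]>40)
q=Q[blue]; print("blue",len(q),np.percentile(q,[1,50,99],0).round(1))
# cassette axes in rest frame: along a=(e+z)/√2, x=(e-z)/√2
A=np.stack([(q[:,0]+q[:,2])*s,(q[:,0]-q[:,2])*s,q[:,1]],1)
print("axis/lat/thick",np.percentile(A,[1,50,99],0).round(1))
m=A[:,0]>84; 
rr=cv2.minAreaRect(A[m][:,1:].astype(np.float32)); print("top rect lat/thick",m.sum(),rr)
```

```text
t 8.15 tcp [415.5 -19.3 157.1] F [-0.7 -0.8 -0.3] w 85.5
slide [0.002 0.001 0.055] rot [ 0.018  0.016 -0.187]
[ 0.46079728  0.31035734 -0.36997219  1.18867725 -0.72852054  0.53441215]
blue 2191 [[ 19.1  -9.8  61.1]
 [ 40.3   3.3  82.5]
 [ 61.4  13.7 103.8]]
axis/lat/thick [[ 80.1 -59.8  -9.8]
 [ 87.1 -29.9   3.3]
 [ 88.7  -0.1  13.7]]
top rect lat/thick 2064 ((-30.0710391998291, 1.7441272735595703), (24.358190536499023, 61.039398193359375), 89.5470199584961)
```

View pics/w2.png

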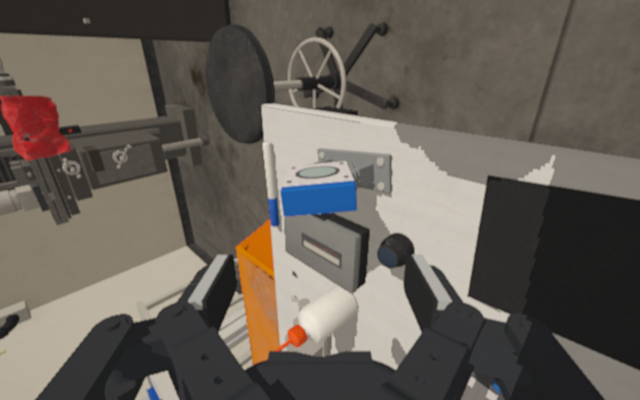

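The cap is at (317,200) in the wrist view; its measured height along the axis (88 mm), size (24 x 61 mm) and tilt all agree with the data. I'll grasp it.

```bash
cat >> h.py <<'E'
n=np.cross(zz,e)
v=v+.0017*n+.0009*s*(e-zz)
E
python3 - <<'E'
from h import *
go((tcp_h(.13),Rg),(tcp_h(.047),Rg))
E
```

```text
t 8.2 tcp [415.5 -19.3 157.1] F [ 0.2 -0.2  0.6] w 85.6
slide [0.01  0.003 0.175] rot [ 0.018  0.016 -0.187]
slide [0.012 0.    0.507] rot [ 0.018  0.016 -0.187]
```

Emit:
{"op": "drive_tool", "data": {"slide": [[0.01,0.002,0.02],[0.011,0.002,0.06],[0.011,0.002,0.12],[0.011,0.001,0.2],[0.012,0,0.3],[0.012,0,0.4],[0.012,0,0.48],[0.012,0,0.507]], "rotation": [[0.006,0.005,-0.06],[0.012,0.01,-0.13],[0.018,0.016,-0.187],[0.018,0.016,-0.187],[0.018,0.016,-0.187],[0.018,0.016,-0.187],[0.018,0.016,-0.187],[0.018,0.016,-0.187]]}}

```text
clock: 9.2
eef_pos: [0.4241, -0.1084, 0.0657]
tool_rot: [-0.061, 0.922, -0.382, 0.023]
ft_force: [-0.4, 0.1, 0.0]
grip_width: 0.0854
grasp_force: 0.0
```

Run:
```python
from h import *
go((tcp_h(.047),Rg)); print(bot.get_obs()["joint_pos"])
```

```text
t 9.2 tcp [ 424.1 -108.4   65.7] F [-0.4  0.1  0. ] w 85.4
slide [-0.005  0.    -0.005] rot [-0.    -0.005  0.005]
[ 0.25747917  0.39685887 -0.55784544  0.74504298 -0.77707894  0.17811176]
```

Emit:
{"op": "drive_tool", "data": {"slide": [[-0.003,0,0],[-0.003,0,0],[-0.003,0,0],[-0.003,0,0],[-0.003,0,0],[-0.003,0,0],[-0.003,0,0],[-0.003,0,0]], "rotation": [[0,0,0],[0,0,0],[0,0,0],[0,0,0],[0,0,0],[0,0,0],[0,0,0],[0,0,0]], "gripper": 0}}

```text
clock: 10.2
eef_pos: [0.4269, -0.1076, 0.0679]
tool_rot: [-0.061, 0.921, -0.383, 0.026]
ft_force: [-0.1, -3.6, 7.0]
grip_width: 0.0615
grasp_force: 66.6
```

Run:
```python
from h import *
o=bot.get_obs(); p=o["eef_pos"]; print(o["grasp_force"])
ang=np.radians(97.5)
go((p+[0,0,.1],Rg),(p+[0,.02,.12],Rdown(ang)))
# mat corners from the top and scene pictures: dark, bench-level, light-robust (saturation-free dark)
for f in ("top","scene","w2"):
    c=load(f);P=cloud(c);im=c["image"].astype(int)
    m=(np.abs(P[...,2])<.012)&(im.max(-1)<60)&(P[...,0]>.3)&(P[...,0]<.53)&(P[...,1]>-.03)&(P[...,1]<.2)
    k,l,st,_=cv2.connectedComponentsWithStats(m.astype(np.uint8)); i=1+st[1:,4].argmax()
    print(f,st[i],cv2.minAreaRect((P[l==i][:,:2]*1000).astype(np.float32)))
```

```text
66.60990715026855
t 10.2 tcp [ 426.9 -107.6   67.9] F [-0.1 -3.6  7. ] w 61.5
slide [-0.    -0.284 -0.282] rot [-0.005  0.004  0.001]
slide [-0.011 -0.284 -0.395] rot [-1.576  0.003  0.003]
top [ 281  204   43   47 1236] ((457.24371337890625, 74.21331787109375), (115.87261199951172, 108.45088195800781), 3.762035608291626)
scene [ 306  223   74   71 2642] ((456.0849609375, 80.07876586914062), (116.22872924804688, 116.42464447021484), 3.8858206272125244)
w2 [  469   176   171   194 23458] ((456.0498352050781, 76.83056640625), (121.02008819580078, 112.48606872558594), 4.528408527374268)
```

Emit:
{"op": "drive_tool", "data": {"slide": [[0,-0.04,-0.04],[0,-0.12,-0.12],[0,-0.22,-0.22],[0,-0.28,-0.28],[0,-0.31,-0.31],[0,-0.31,-0.31],[0,-0.31,-0.31],[0,-0.31,-0.31]], "rotation": [[0,0,0],[0,0,0],[-0.1,0,0],[-0.25,0,0],[-0.4,0,0],[-0.55,0,0],[-0.7,0,0],[-0.8,0,0]]}}

```text
clock: 11.2
eef_pos: [0.4257, -0.1065, 0.1759]
tool_rot: [-0.065, 0.98, -0.189, 0.012]
ft_force: [-0.1, 0.3, -2.6]
grip_width: 0.0609
grasp_force: 66.9
```

Run:
```python
from h import *
go(([.456,.077,.15],Rdown(np.radians(97.5))),([.456,.077,.12],Rdown(np.radians(110))))
```

```text
t 11.2 tcp [ 425.7 -106.5  175.9] F [-0.1  0.3 -2.6] w 60.9
slide [-0.217  0.699 -0.169] rot [-0.762 -0.002  0.004]
slide [-0.217  0.743 -0.057] rot [-0.759 -0.085 -0.427]
```

Emit:
{"op": "drive_tool", "data": {"slide": [[-0.02,0.06,-0.02],[-0.05,0.17,-0.05],[-0.09,0.29,-0.09],[-0.13,0.42,-0.12],[-0.17,0.55,-0.13],[-0.2,0.65,-0.13],[-0.215,0.71,-0.11],[-0.217,0.73,-0.09]], "rotation": [[-0.08,-0.01,-0.05],[-0.2,-0.02,-0.11],[-0.32,-0.04,-0.18],[-0.45,-0.05,-0.25],[-0.57,-0.065,-0.32],[-0.68,-0.075,-0.38],[-0.76,-0.085,-0.427],[-0.76,-0.085,-0.427]]}}

```text
clock: 12.2
eef_pos: [0.4557, 0.0765, 0.1273]
tool_rot: [-0.174, 0.985, -0.001, -0.001]
ft_force: [-0.2, 0.4, -3.0]
grip_width: 0.0615
grasp_force: 66.8
```

Run:
```python
from h import *
go(([.456,.077,.058],Rdown(np.radians(110))),([.456,.077,.052],Rdown(np.radians(110))))
o=bot.get_obs();c=snap("wrist","w3"); P=cloud(c); im=c["image"].astype(int)
r=R.from_quat(o["tool_rot"]); Q=r.inv().apply((P-o["eef_pos"]).reshape(-1,3)).reshape(P.shape)*1000
print(bot.get_obs()["joint_pos"].round(2))
b=(im[...,2]>im[...,0]+40)&(abs(Q)<80).all(-1); q=Q[b]; print(b.sum(),np.percentile(q,[1,50,99],0).round(1)); 
top=q[q[:,2]<np.percentile(q[:,2],30)+2]; print(np.percentile(top,[1,50,99],0).round(1))
```

```text
t 12.2 tcp [455.7  76.5 127.3] F [-0.2  0.4 -3. ] w 61.5
slide [-0.003  0.002  0.277] rot [-0.005 -0.005 -0.   ]
slide [-0.003  0.002  0.301] rot [-0.005 -0.005 -0.   ]
[ 0.17  0.24 -0.28  1.05 -0.   -0.18]
8557 [[-10.4 -29.2 -39.9]
 [  4.9   0.7 -38.6]
 [ 13.2  30.9 -29.3]]
[[-10.5 -29.2 -39.9]
 [  2.3   0.7 -38.7]
 [ 12.9  30.9 -37.1]]
```

View pics/w3.png

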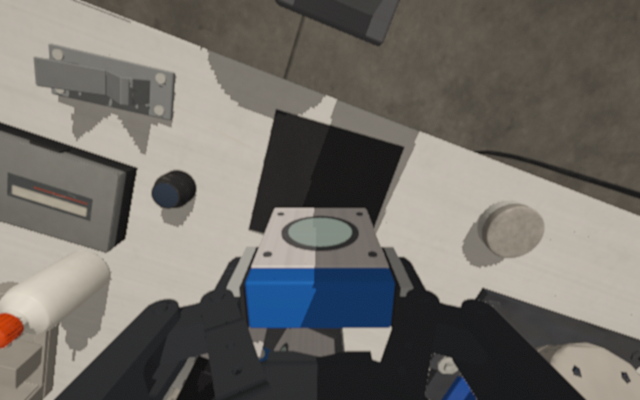

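The cassette hangs straight in the fingers, its cap front edge at (246–393, 270), foot 49 mm below the TCP. Lowering it to the mat.

Emit:
{"op": "drive_tool", "data": {"slide": [[0,0,0.03],[0,0,0.08],[0,0,0.14],[0,0,0.2],[0,0,0.25],[0,0,0.275],[0,0,0.288],[0,0,0.292]], "rotation": [[-0.005,-0.005,0],[-0.005,-0.005,0],[-0.005,-0.005,0],[-0.005,-0.005,0],[-0.005,-0.005,0],[-0.005,-0.005,0],[-0.005,-0.005,0],[-0.005,-0.005,0]]}}

```text
clock: 13.25
eef_pos: [0.4566, 0.0756, 0.0553]
tool_rot: [-0.173, 0.985, -0.0, 0.001]
ft_force: [-0.4, -0.8, -2.5]
grip_width: 0.0609
grasp_force: 66.8
```

Emit:
{"op": "drive_tool", "data": {"slide": [[0,0,0.003],[0,0,0.006],[0,0,0.008],[0,0,0.01],[0,0,0.012],[0,0,0.014],[0,0,0.016],[0,0,0.016]], "rotation": [[0,0,0],[0,0,0],[0,0,0],[0,0,0],[0,0,0],[0,0,0],[0,0,0],[0,0,0]]}}

```text
clock: 14.25
eef_pos: [0.4563, 0.0755, 0.0512]
tool_rot: [-0.173, 0.985, -0.0, 0.001]
ft_force: [0.1, 0.3, -3.1]
grip_width: 0.0616
grasp_force: 66.8
```

Emit:
{"op": "drive_tool", "data": {"slide": [[0,0,0.002],[0,0,0.004],[0,0,0.006],[0,0,0.008],[0,0,0.008],[0,0,0.008],[0,0,0.008],[0,0,0.008]], "rotation": [[0,0,0],[0,0,0],[0,0,0],[0,0,0],[0,0,0],[0,0,0],[0,0,0],[0,0,0]]}}

```text
clock: 15.25
eef_pos: [0.4564, 0.0756, 0.0499]
tool_rot: [-0.173, 0.985, -0.0, 0.001]
ft_force: [-2.2, -0.8, 4.7]
grip_width: 0.0611
grasp_force: 67.8
```

Emit:
{"op": "drive_tool", "data": {"slide": [[0,0,0],[0,0,0],[0,0,0],[0,0,0],[0,0,0],[0,0,0],[0,0,0],[0,0,0]], "rotation": [[0,0,0],[0,0,0],[0,0,0],[0,0,0],[0,0,0],[0,0,0],[0,0,0],[0,0,0]], "gripper": 1}}

```text
clock: 16.25
eef_pos: [0.4564, 0.0755, 0.0493]
tool_rot: [-0.173, 0.985, -0.0, 0.001]
ft_force: [0.1, 0.6, -0.1]
grip_width: 0.0855
grasp_force: 0.0
```

```bash
cat >> h.py <<'E'
def capview(f):
    o=bot.get_obs();c=snap("wrist",f);P=cloud(c);im=c["image"].astype(int)
    r=R.from_quat(o["tool_rot"]);Q=r.inv().apply((P-o["eef_pos"]).reshape(-1,3)).reshape(P.shape)*1000
    b=(im[...,2]>im[...,0]+40)&(abs(Q[...,0])<60)&(abs(Q[...,1])<60)&(P[...,2]>.04)
    zt=np.percentile(P[b][:,2],70);t=b&(abs(P[...,2]-zt)<.003);q=Q[t]
    print("cap top world z",zt*1000,"n",t.sum(),"tool-xy rect",cv2.minAreaRect(q[:,:2].astype(np.float32)))
    A=np.c_[q[:,:2],np.ones(len(q))];print("top tilt x,y mrad",(np.linalg.lstsq(A,q[:,2],rcond=None)[0][:2]*1000).round(1))
    print("world",np.ravel(P[t].mean(0)).round(4)); return P,im,o
E
python3 - <<'E'
from h import *
capview("w4"); go(([.456,.077,.2],Rdown(np.radians(110))))
E
```

```text
cap top world z 88.85965338869603 n 7142 tool-xy rect ((1.0593557357788086, 0.8063602447509766), (61.19916534423828, 25.44523811340332), 89.76435089111328)
top tilt x,y mrad [23.2 -0.1]
world [0.4538 0.0753 0.0886]
t 16.3 tcp [456.4  75.5  49.3] F [-1.2  0.1 -0.5] w 85.6
slide [-0.001  0.005 -0.603] rot [-0.002  0.003 -0.001]
```

Emit:
{"op": "drive_tool", "data": {"slide": [[0,0,-0.05],[0,0,-0.15],[0,0,-0.25],[0,0,-0.37],[0,0,-0.5],[0,0,-0.6],[0,0,-0.66],[0,0,-0.68]], "rotation": [[0,0,0],[0,0,0],[0,0,0],[0,0,0],[0,0,0],[0,0,0],[0,0,0],[0,0,0]]}}

```text
clock: 17.3
eef_pos: [0.4567, 0.0757, 0.2211]
tool_rot: [-0.173, 0.985, -0.0, 0.002]
ft_force: [-0.3, 0.1, -0.0]
grip_width: 0.0853
grasp_force: 0.0
```

Run:
```python
from h import *
for f in("top","scene"):
    P=cloud(load(f)).reshape(-1,3)
    for y0 in np.arange(-.1,.35,.05):
        m=(P[:,0]>.45)&(P[:,0]<.9)&(P[:,1]>y0)&(P[:,1]<y0+.05)&(P[:,2]>.12)
        q=P[m]; print(f,round(y0,2),m.sum(),q.min(0).round(3) if len(q) else "", q[:,2].max().round(3) if len(q) else "")
go(([.622,.082,.225],Rdown(np.radians(110))))
```

```text
top -0.1 0  
top -0.05 0  
top 0.0 0  
top 0.05 0  
top 0.1 2340 [0.698 0.115 0.262] 0.362
top 0.15 2705 [0.704 0.15  0.263] 0.362
top 0.2 2736 [0.664 0.2   0.263] 0.363
top 0.25 4605 [0.467 0.25  0.12 ] 0.387
top 0.3 9023 [0.45 0.3  0.12] 0.458
scene -0.1 0  
scene -0.05 0  
scene 0.0 0  
scene 0.05 0  
scene 0.1 2096 [0.697 0.117 0.263] 0.362
scene 0.15 3593 [0.702 0.15  0.263] 0.364
scene 0.2 3692 [0.702 0.2   0.263] 0.364
scene 0.25 4289 [0.467 0.25  0.258] 0.386
scene 0.3 7366 [0.45 0.3  0.12] 0.452
t 17.3 tcp [456.7  75.7 221.1] F [-0.3  0.1 -0. ] w 85.3
slide [-0.63  -0.202 -0.012] rot [-0.003  0.009 -0.001]
```

Emit:
{"op": "drive_tool", "data": {"slide": [[-0.05,-0.015,0],[-0.14,-0.045,0],[-0.25,-0.08,0],[-0.36,-0.11,0],[-0.45,-0.14,0],[-0.52,-0.16,0],[-0.54,-0.17,0],[-0.54,-0.17,0]], "rotation": [[0,0,0],[0,0,0],[0,0,0],[0,0,0],[0,0,0],[0,0,0],[0,0,0],[0,0,0]]}}

```text
clock: 18.3
eef_pos: [0.5973, 0.0816, 0.2184]
tool_rot: [-0.173, 0.985, -0.0, -0.0]
ft_force: [-0.8, -0.9, -0.6]
grip_width: 0.0854
grasp_force: 0.0
```

Run:
```python
from h import *
c=snap("wrist","w5"); P=cloud(c); im=c["image"].astype(int); Z=P[...,2]
print(c["xyz"])
def rect(m,s,a=200):
    k,l,st,_=cv2.connectedComponentsWithStats(m.astype(np.uint8))
    for i in range(1,k):
        if st[i,4]<a: continue
        q=P[l==i]; r=cv2.minAreaRect((q[:,:2]*1000).astype(np.float32))
        print(s,st[i],np.median(q[:,2]*1000).round(1),np.round(np.ravel(r[0]+r[1]),1),round(r[2],2))
ok=(P[...,0]>.55)&(P[...,0]<.7)&(P[...,1]<.2)&(P[...,1]>-.03)
rect(ok&(Z>.1)&(Z<.11),"top")
rect(ok&(im[...,2]>im[...,0]+40)&(Z>0.01)&(Z<.05),"rail",50)
rect(ok&(Z>.035)&(Z<.05),"end",100)
```

```text
[0.51729285 0.05363367 0.35977593]
top [ 240  160   71   72 2914] 103.6 [615.8  45.1  48.5  53.9] 82.25
top [ 311  197   70   67 2630] 103.5 [625.9 119.   48.6  54.4] 82.4
rail [311 152  32  20 179] 20.3 [585.7  86.4  41.2   5.2] 82.71
rail [297 211  15   9  66] 20.4 [656.7  83.4  19.6   5.3] 83.45
end [245 137  68  60 278] 43.1 [603.5  25.5  47.5  82.9] 42.8
end [312 178  68  43 286] 42.7 [608.9 113.7  38.1  82.2] 36.17
end [201 220 179  60 617] 39.1 [698.8  85.    2.4 229.7] 0.0
```

View pics/w5.png

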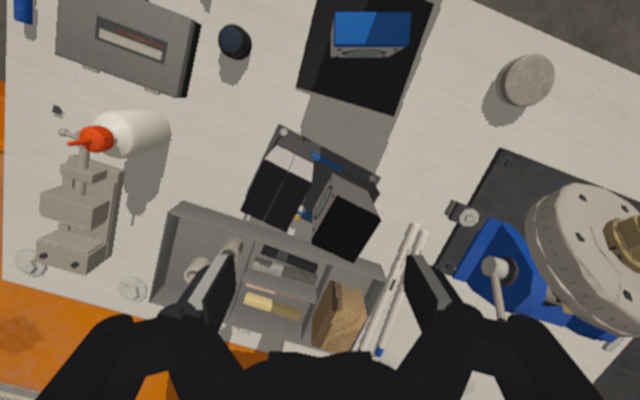

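The wrist view shows both lens pairs (280,190) and (347,217) with the slot between them, and the cassette standing on the mat at (370,35). The pair spacing of 74.6 mm matches the 74.4 mm expected. Going back for the cassette.

Run:
```python
from h import *
go(([.4564,.0755,.218],Rdown(np.radians(110))),([.4564,.0755,.13],Rdown(np.radians(110))))
```

```text
t 18.35 tcp [597.   81.7 218.8] F [-0.2  0.2  0.1] w 85.2
slide [0.537 0.169 0.003] rot [-0.001  0.    -0.001]
slide [0.537 0.169 0.355] rot [-0.001  0.    -0.001]
```

Emit:
{"op": "drive_tool", "data": {"slide": [[0.05,0.015,0],[0.15,0.045,0],[0.28,0.09,0],[0.4,0.125,0],[0.5,0.157,0.06],[0.535,0.169,0.15],[0.537,0.169,0.27],[0.537,0.169,0.34]], "rotation": [[0,0,0],[0,0,0],[0,0,0],[0,0,0],[0,0,0],[0,0,0],[0,0,0],[0,0,0]]}}

```text
clock: 19.35
eef_pos: [0.4554, 0.0754, 0.1334]
tool_rot: [-0.173, 0.985, -0.0, 0.0]
ft_force: [-0.2, -0.7, -0.7]
grip_width: 0.0852
grasp_force: 0.0
```

Run:
```python
from h import *
capview("w6"); go(([.4564,.0755,.0495],Rdown(np.radians(110))))
```

```text
cap top world z 88.91379648720682 n 2889 tool-xy rect ((0.2866077423095703, 0.6499214172363281), (62.04280471801758, 24.30327033996582), 89.80974578857422)
top tilt x,y mrad [12.5 -0.3]
world [0.4544 0.0758 0.0886]
t 19.4 tcp [454.2  75.2 131.5] F [-0.4 -0.2 -1.6] w 85.5
slide [-0.009 -0.002  0.328] rot [-0.    -0.006 -0.001]
```

Emit:
{"op": "drive_tool", "data": {"slide": [[-0.002,0,0.03],[-0.004,0,0.08],[-0.004,0,0.14],[-0.004,0,0.2],[-0.004,0,0.26],[-0.004,0,0.3],[-0.004,0,0.32],[-0.004,0,0.328]], "rotation": [[0,0,0],[0,0,0],[0,0,0],[0,0,0],[0,0,0],[0,0,0],[0,0,0],[0,0,0]]}}

```text
clock: 20.4
eef_pos: [0.4583, 0.0759, 0.0522]
tool_rot: [-0.173, 0.985, -0.0, 0.001]
ft_force: [-0.4, 0.1, -0.3]
grip_width: 0.085
grasp_force: 0.0
```

Emit:
{"op": "drive_tool", "data": {"slide": [[0,0,0],[0,0,0],[0,0,0],[0,0,0],[0,0,0],[0,0,0],[0,0,0],[0,0,0]], "rotation": [[0,0,0],[0,0,0],[0,0,0],[0,0,0],[0,0,0],[0,0,0],[0,0,0],[0,0,0]], "gripper": 0}}

```text
clock: 21.4
eef_pos: [0.4588, 0.0761, 0.0529]
tool_rot: [-0.173, 0.985, -0.0, 0.002]
ft_force: [0.4, 2.1, 5.8]
grip_width: 0.061
grasp_force: 66.1
```

Run:
```python
from h import *
o=bot.get_obs(); print(R.from_quat(o["tool_rot"]).as_matrix().round(4))
go(([.62,.082,.185],Rdown(np.radians(172.2))))
```

```text
[[-9.398e-01 -3.416e-01  3.400e-03]
 [-3.416e-01  9.398e-01  1.000e-04]
 [-3.200e-03 -1.100e-03 -1.000e+00]]
t 21.4 tcp [458.8  76.1  52.9] F [0.4 2.1 5.8] w 61.0
slide [-0.616 -0.199 -0.526] rot [-0.005  0.005 -2.172]
```

Emit:
{"op": "drive_tool", "data": {"slide": [[0,0,-0.04],[0,0,-0.13],[0,0,-0.24],[0,0,-0.36],[0,0,-0.46],[-0.03,-0.01,-0.53],[-0.1,-0.03,-0.56],[-0.16,-0.05,-0.56]], "rotation": [[0,0,0],[0,0,-0.05],[0,0,-0.15],[0,0,-0.3],[0,0,-0.45],[0,0,-0.6],[0,0,-0.75],[0,0,-0.9]]}}

```text
clock: 22.4
eef_pos: [0.5, 0.0777, 0.1929]
tool_rot: [-0.39, 0.921, -0.001, 0.001]
ft_force: [0.1, 0.1, -2.6]
grip_width: 0.0612
grasp_force: 65.7
```

Run:
```python
from h import *
go(([.62,.082,.185],Rdown(np.radians(172.2))))
```

```text
t 22.4 tcp [500.   77.7 192.9] F [ 0.1  0.1 -2.6] w 61.2
slide [-0.347 -0.333  0.032] rot [-0.004  0.    -1.268]
```

Emit:
{"op": "drive_tool", "data": {"slide": [[-0.02,-0.02,0],[-0.06,-0.06,0],[-0.11,-0.11,0],[-0.16,-0.16,0],[-0.21,-0.2,0],[-0.26,-0.25,0],[-0.3,-0.29,0],[-0.347,-0.333,0]], "rotation": [[0,0,-0.1],[0,0,-0.22],[0,0,-0.36],[0,0,-0.5],[0,0,-0.64],[0,0,-0.78],[0,0,-0.92],[0,0,-1]]}}

```text
clock: 23.4
eef_pos: [0.6193, 0.0815, 0.1916]
tool_rot: [-0.605, 0.796, -0.0, -0.001]
ft_force: [0.6, 0.5, -2.2]
grip_width: 0.0611
grasp_force: 65.7
```

Emit:
{"op": "drive_tool", "data": {"slide": [[0,0,0.0],[0,0,0.01],[0,0,0.02],[0,0,0.03],[0,0,0.03],[0,0,0.03],[0,0,0.03],[0,0,0.03]], "rotation": [[0,0,-0.08],[0,0,-0.16],[0,0,-0.24],[0,0,-0.268],[0,0,-0.268],[0,0,-0.268],[0,0,-0.268],[0,0,-0.268]]}}

```text
clock: 24.4
eef_pos: [0.6199, 0.0819, 0.1852]
tool_rot: [-0.657, 0.754, -0.001, 0.001]
ft_force: [0.3, 0.3, -2.7]
grip_width: 0.0614
grasp_force: 66.0
```

```bash
cat >> h.py <<'E'
def slotview(f):
    """lens tops (world z~.1035) and cap in tool frame"""
    P,im,o=capview(f); r=R.from_quat(o["tool_rot"])
    Q=r.inv().apply((P-o["eef_pos"]).reshape(-1,3)).reshape(P.shape)*1000
    m=(abs(P[...,2]-.1035)<.006)&(abs(Q[...,0])<100)&(abs(Q[...,1])<45)&(im.max(-1)<110)
    k,l,st,_=cv2.connectedComponentsWithStats(m.astype(np.uint8))
    for i in range(1,k):
        if st[i,4]<150: continue
        q=Q[l==i]; rr=cv2.minAreaRect(q[:,:2].astype(np.float32)); print("lens",st[i],np.median(P[l==i][:,2]).round(4),np.round(np.ravel(rr[0]+rr[1]),1),round(rr[2],2),"box",cv2.boxPoints(rr).round(1).tolist())
E
python3 - <<'E'
from h import *
slotview("w7"); go(([.6212,.0815,.16],Rdown(np.radians(172.25)))); print(bot.get_obs()["joint_pos"].round(2))
E
```

```text
cap top world z 221.04553422049082 n 7017 tool-xy rect ((1.9236211776733398, 1.5789108276367188), (62.524925231933594, 25.011178970336914), 89.87598419189453)
top tilt x,y mrad [20.5 -2.5]
world [0.6181 0.079  0.2208]
lens [ 280  125   73   64 4418] 0.1035 [37.1 -1.3 54.2 48.7] 89.68 box [[12.699999809265137, -28.299999237060547], [61.29999923706055, -28.600000381469727], [61.599998474121094, 25.600000381469727], [13.0, 25.899999618530273]]
t 24.45 tcp [619.9  81.9 185.2] F [ 0.1  0.  -1.9] w 61.4
slide [ 0.001 -0.005  0.101] rot [-0.004 -0.    -0.006]
[ 0.13  0.51  0.28  1.34 -0.   -1.3 ]
```

View pics/w7.png

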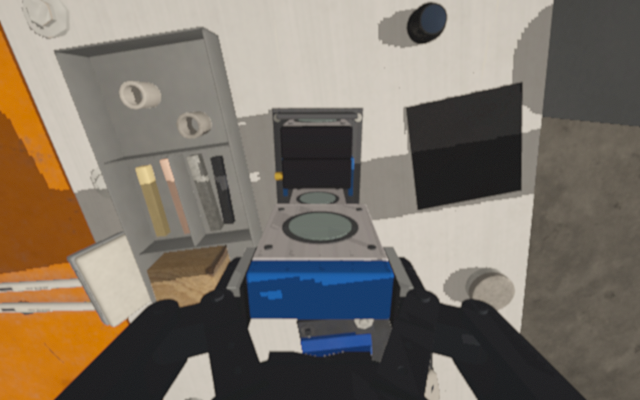

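Run:
```python
from h import *
o=bot.get_obs(); r=R.from_quat(o["tool_rot"]); p0=o["eef_pos"]; print(p0)
c=load("w7"); P=cloud(c); im=c["image"].astype(int)
Q=(P-p0)@r.as_matrix()*1000
def fit(m,s):
    q=Q[m]
    for _ in range(3):
        A=np.c_[q[:,:2],np.ones(len(q))]; k=np.linalg.lstsq(A,q[:,2],rcond=None)[0]; e=q[:,2]-A@k
        q=q[abs(e)<2*max(e.std(),.3)]
    print(s,len(q),(k[:2]*1000).round(1),"res",e.std().round(2),"x",np.percentile(q[:,0],[.5,99.5]).round(1),"y",np.percentile(q[:,1],[.5,99.5]).round(1),"z",q[:,2].mean().round(1))
Z=P[...,2]
er=lambda m,k=5: cv2.erode(m.astype(np.uint8),np.ones((k,k)))>0
bl=(im[...,2]>im[...,0]+40)
b=bl&(abs(Q[...,2]+36)<3)&(abs(Q[...,0])<25)&(abs(Q[...,1])<45)
fit(er(b),"cap")
L=(abs(Z-.1035)<.006)&(abs(Q[...,0]-37)<40)&(abs(Q[...,1])<45)&(im.max(-1)<110)
fit(er(L),"lens")
fit((abs(Z)<.012)&(Q[...,0]<250)&(Q[...,0]>70)&(abs(Q[...,1])<300)&(im.min(-1)>130),"bench")
# profile of the cap/face column range at centre: x,z along rows
for v_ in range(196,330,4): print(v_,Q[v_,300].round(1),im[v_,300])
```

```text
[0.61993734 0.08192437 0.18519372]
cap 4966 [-3.7 -2.7] res 0.44 x [-8.5 13.5] y [-28.2  30.6] z -35.7
lens 3209 [-1.7 -1.7] res 0.54 x [15.1 59.9] y [-26.1  23.5] z 81.6
bench 34583 [-0.8  0.4] res 0.72 x [ 71.6 168.7] y [-298.3  209.2] z 187.5
196 [-13.  -18.4 139.2] [72 75 71]
200 [-12.7 -17.6 126.7] [70 73 69]
204 [ 13.7 -11.9  45. ] [134 127 121]
208 [ 13.7 -11.5  37.7] [129 122 116]
212 [ 13.7 -11.   30.8] [128 121 115]
216 [ 14.8 -10.4  21.8] [ 95 100  93]
220 [ 14.6 -10.1  16.3] [107 112 105]
224 [14.6 -9.8 10.8] [106 113 104]
228 [14.9 -9.4  4.8] [107 113 106]
232 [15.  -9.  -0.4] [107 113 105]
236 [14.4 -8.8 -3.7] [91 95 89]
240 [14.2 -8.6 -7.9] [64 62 60]
244 [ 13.8  -8.4 -11.2] [141 134 128]
248 [ 13.4  -8.2 -14.6] [140 133 127]
252 [ 13.   -8.  -17.6] [140 132 126]
256 [ 13.2  -7.7 -21.7] [143 135 129]
260 [ 13.5  -7.5 -25.6] [115 118 133]
264 [ 13.5  -7.3 -28.9] [ 23  62 111]
268 [ 13.3  -7.1 -31.8] [ 24  61 112]
272 [ 13.1  -6.9 -34.5] [ 26  75 132]
276 [ 12.1  -6.9 -35.8] [ 32  94 162]
280 [ 10.1  -6.9 -35.8] [ 28  77 138]
284 [  8.5  -6.9 -36.3] [ 23  60 107]
288 [  7.   -6.9 -37. ] [ 23  61 108]
292 [  4.3  -7.  -36.1] [ 22  59 108]
296 [  1.5  -7.1 -35. ] [ 24  61 108]
300 [ -0.5  -7.2 -35.1] [ 23  60 108]
304 [ -2.3  -7.2 -35.4] [ 25  62 109]
308 [ -4.2  -7.2 -35.7] [ 22  60 108]
312 [ -6.4  -7.3 -35.5] [ 22  60 107]
316 [ -8.3  -7.3 -35.9] [ 22  61 109]
320 [-201.6  -24.8  178.8] [43 46 55]
324 [-204.9  -24.7  175.2] [73 72 75]
328 [-212.3  -24.9  176. ] [74 71 72]
```

Emit:
{"op": "drive_tool", "data": {"slide": [[-0.003,-0.006,0.01],[-0.006,-0.012,0.03],[-0.006,-0.012,0.05],[-0.006,-0.012,0.07],[-0.006,-0.012,0.09],[-0.006,-0.012,0.096],[-0.006,-0.012,0.096],[-0.006,-0.012,0.096]], "rotation": [[0,0,0],[0,0,0],[0,0,0],[0,0,0],[0,0,0],[0,0,0],[0,0,0],[0,0,0]]}}

```text
clock: 25.45
eef_pos: [0.6233, 0.083, 0.1613]
tool_rot: [-0.657, 0.754, -0.001, 0.001]
ft_force: [-0.2, -0.8, -2.2]
grip_width: 0.0614
grasp_force: 66.0
```

```bash
cat >> h.py <<'E'
def rel(f):
    o=bot.get_obs(); r=R.from_quat(o["tool_rot"]); c=snap("wrist",f); P=cloud(c); im=c["image"].astype(int)
    Q=(P-o["eef_pos"])@r.as_matrix()*1000
    bl=(im[...,2]>im[...,0]+40)&(abs(Q[...,0])<25)&(abs(Q[...,1])<40)
    ft=bl&(abs(Q[...,2]+29)<3); print("cassette front face x",np.median(Q[ft][:,0]).round(2))
    g=np.polyfit(Q[ft][:,1],Q[ft][:,0],1)[0]
    tp=Q[bl&(abs(Q[...,2]+36)<3)]; print("cap y",np.percentile(tp[:,1],[.5,99.5]).round(1), "z",np.median(tp[:,2]).round(1),"face yaw",g.round(4))
    L=(abs(P[...,2]-.1035)<.006)&(Q[...,0]<75)&(Q[...,0]>0)&(abs(Q[...,1])<45)&(im.max(-1)<110)
    k,l,st,_=cv2.connectedComponentsWithStats(L.astype(np.uint8)); i=1+st[1:,4].argmax(); q=Q[l==i]
    rr=cv2.minAreaRect(q[:,:2].astype(np.float32)); print("lens",np.round(np.ravel(rr[0]+rr[1]),1),round(rr[2],2),"x",np.percentile(q[:,0],[.5,99.5]).round(1),"z",np.median(q[:,2]).round(1))
    print("F",o["ft_force"].round(1),"tcp",(o["eef_pos"]*1000).round(1))
E
python3 - <<'E'
from h import *
rel("w8"); go(([.62,.08,.16],Rdown(np.radians(172.25))))
E
```

```text
cassette front face x 13.44
cap y [-29.2  31.7] z -35.7 face yaw -0.0003
lens [38.7  1.9 54.1 48.5] 89.74 x [14.9 62.9] z 57.7
F [-0.2 -0.8 -2.2] tcp [623.3  83.  161.3]
t 25.5 tcp [623.3  83.  161.4] F [ 0.4 -0.2 -2.1] w 61.1
slide [0.014 0.011 0.005] rot [-0.005 -0.    -0.006]
```

Emit:
{"op": "drive_tool", "data": {"slide": [[0,0.002,0.01],[0,0.002,0.02],[0,0.002,0.03],[0,0.002,0.04],[0,0.002,0.05],[0,0.002,0.06],[0,0.002,0.06],[0,0.002,0.06]], "rotation": [[0,0,0],[0,0,0],[0,0,0],[0,0,0],[0,0,0],[0,0,0],[0,0,0],[0,0,0]]}}

```text
clock: 26.5
eef_pos: [0.6227, 0.0831, 0.1461]
tool_rot: [-0.657, 0.754, -0.001, 0.001]
ft_force: [-0.0, 1.0, -1.9]
grip_width: 0.0613
grasp_force: 66.0
```

Run:
```python
from h import *
rel("w9"); print(bot.get_obs()["ft_torque"].round(2))
```

```text
cassette front face x 13.46
cap y [-29.2  31.7] z -35.6 face yaw -0.0005
lens [38.2  1.2 54.  49.8] 89.8 x [14.3 62.9] z 42.6
F [-0.   1.  -1.9] tcp [622.7  83.1 146.1]
[ 0.01  0.03 -0.01]
```

Emit:
{"op": "drive_tool", "data": {"slide": [[0,0,0.015],[0,0,0.04],[0,0,0.065],[0,0,0.09],[0,0,0.115],[0,0,0.14],[0,0,0.16],[0,0,0.16]], "rotation": [[0,0,0],[0,0,0],[0,0,0],[0,0,0],[0,0,0],[0,0,0],[0,0,0],[0,0,0]]}}

```text
clock: 27.55
eef_pos: [0.6224, 0.083, 0.1054]
tool_rot: [-0.657, 0.754, -0.0, 0.0]
ft_force: [-0.4, 0.9, -2.3]
grip_width: 0.0611
grasp_force: 66.0
```

Run:
```python
from h import *
rel("w10"); print(bot.get_obs()["ft_torque"].round(2))
```

```text
cassette front face x 13.47
cap y [-29.2  31.8] z -35.6 face yaw -0.0005
lens [38.2  0.8 54.3 49.4] 89.75 x [14.1 62.6] z 1.9
F [-0.4  0.9 -2.3] tcp [622.4  83.  105.4]
[ 0.04 -0.01  0.02]
```

Emit:
{"op": "drive_tool", "data": {"slide": [[0,-0.001,0.02],[0,-0.002,0.04],[0,-0.002,0.06],[0,-0.002,0.08],[0,-0.002,0.1],[0,-0.002,0.115],[0,-0.002,0.125],[0,-0.002,0.135]], "rotation": [[0,0,0],[0,0,0],[0,0,0],[0,0,0],[0,0,0],[0,0,0],[0,0,0],[0,0,0]]}}

```text
clock: 28.6
eef_pos: [0.6234, 0.083, 0.0722]
tool_rot: [-0.657, 0.754, -0.001, 0.001]
ft_force: [0.6, 0.6, -2.9]
grip_width: 0.0615
grasp_force: 66.0
```

Emit:
{"op": "drive_tool", "data": {"slide": [[0,0,0.006],[0,0,0.012],[0,0,0.018],[0,0,0.024],[0,0,0.03],[0,0,0.036],[0,0,0.042],[0,0,0.046]], "rotation": [[0,0,0],[0,0,0],[0,0,0],[0,0,0],[0,0,0],[0,0,0],[0,0,0],[0,0,0]]}}

```text
clock: 29.6
eef_pos: [0.6211, 0.0834, 0.0609]
tool_rot: [-0.657, 0.754, 0.001, -0.001]
ft_force: [-8.4, 1.0, 7.4]
grip_width: 0.061
grasp_force: 66.8
```

Run:
```python
from h import *
rel("w11"); print(bot.get_obs()["ft_torque"].round(2))
```

```text
cassette front face x 13.19
cap y [-29.2  31.8] z -35.7 face yaw -0.5437
lens [37.  -0.4 54.1 52.4] 89.48 x [15.3 62.9] z -42.7
F [-8.4  1.   7.4] tcp [621.1  83.4  60.9]
[ 0.19  1.74 -0.02]
```

Emit:
{"op": "drive_tool", "data": {"slide": [[0,0,0.004],[0,0,0.008],[0,0,0.012],[0,0,0.016],[0,0,0.018],[0,0,0.02],[0,0,0.02],[0,0,0.02]], "rotation": [[0,0,0],[0,0,0],[0,0,0],[0,0,0],[0,0,0],[0,0,0],[0,0,0],[0,0,0]]}}

```text
clock: 30.65
eef_pos: [0.6211, 0.0834, 0.0561]
tool_rot: [-0.657, 0.754, 0.001, -0.001]
ft_force: [-6.9, 0.7, 7.0]
grip_width: 0.0612
grasp_force: 66.9
```

Emit:
{"op": "drive_tool", "data": {"slide": [[0,0,0.002],[0,0,0.004],[0,0,0.006],[0,0,0.008],[0,0,0.01],[0,0,0.01],[0,0,0.01],[0,0,0.01]], "rotation": [[0,0,0],[0,0,0],[0,0,0],[0,0,0],[0,0,0],[0,0,0],[0,0,0],[0,0,0]]}}

```text
clock: 31.65
eef_pos: [0.6211, 0.0835, 0.0559]
tool_rot: [-0.657, 0.754, 0.001, -0.0]
ft_force: [-12.9, 0.4, 17.2]
grip_width: 0.0614
grasp_force: 68.3
```

Run:
```python
from h import *
o=bot.get_obs();c=snap("wrist","w12");P=cloud(c);im=c["image"].astype(int)
Q=(P-o["eef_pos"])@R.from_quat(o["tool_rot"]).as_matrix()*1000
bl=(im[...,2]>im[...,0]+40)&(abs(Q[...,0]-3)<14)&(abs(Q[...,1])<40)&(P[...,2]>.07)&(P[...,2]<.115)
L=(abs(P[...,2]-.1035)<.006)&(Q[...,0]<60)&(Q[...,0]>18)&(abs(Q[...,1])<26)&(im.max(-1)<110)
print("cap z",np.median(P[bl][:,2]),"lens z",np.median(P[L][:,2]),o["ft_force"],o["eef_pos"],bl.sum(),L.sum())
```

```text
cap z 0.09168209689077059 lens z 0.10365050346655726 [-12.9024264    0.38923239  17.22976791] [0.62106359 0.0834958  0.05594344] 4509 16445
```

View pics/w12.png

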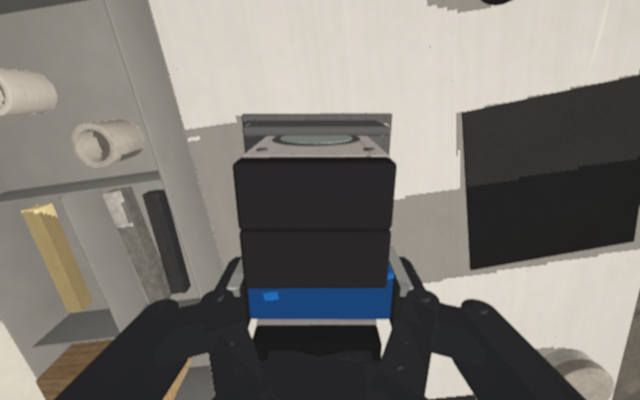

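The blue cap, at (320,303), sits 12.0 mm below the lens tops, and the force rises with no further travel, so it is home. Letting go.

Emit:
{"op": "drive_tool", "data": {"slide": [[0,0,0],[0,0,0],[0,0,0],[0,0,0],[0,0,0],[0,0,0],[0,0,0],[0,0,0]], "rotation": [[0,0,0],[0,0,0],[0,0,0],[0,0,0],[0,0,0],[0,0,0],[0,0,0],[0,0,0]], "gripper": 1}}

```text
clock: 32.7
eef_pos: [0.6233, 0.0829, 0.0533]
tool_rot: [-0.657, 0.754, -0.001, 0.001]
ft_force: [0.2, 0.3, 0.5]
grip_width: 0.0855
grasp_force: 0.0
```

Emit:
{"op": "drive_tool", "data": {"slide": [[0,0,-0.02],[0,0,-0.06],[0,0,-0.12],[0,0,-0.2],[0,0,-0.3],[0,0,-0.4],[0,0,-0.48],[0,0,-0.5]], "rotation": [[0,0,0],[0,0,0],[0,0,0],[0,0,0],[0,0,0],[0,0,0],[0,0,0],[0,0,0]]}}

```text
clock: 33.7
eef_pos: [0.6244, 0.0832, 0.1813]
tool_rot: [-0.657, 0.754, -0.002, 0.003]
ft_force: [-0.3, -0.3, -0.7]
grip_width: 0.0854
grasp_force: 0.0
```

Run:
```python
from h import *
o=bot.get_obs();c=snap("wrist","w13");P=cloud(c);im=c["image"].astype(int);Z=P[...,2]
ok=(P[...,0]>.55)&(P[...,0]<.7)&(P[...,1]<.2)&(P[...,1]>-.03)
bl=im[...,2]>im[...,0]+40
for m,s in ((ok&(Z>.098)&(Z<.11)&~bl,"lens"),(ok&bl&(Z>.08)&(Z<.1),"cap")):
    k,l,st,_=cv2.connectedComponentsWithStats(m.astype(np.uint8))
    for i in range(1,k):
        if st[i,4]<150: continue
        q=P[l==i];r=cv2.minAreaRect((q[:,:2]*1000).astype(np.float32));print(s,st[i],np.median(q[:,2]).round(4),np.round(np.ravel(r[0]+r[1]),1),round(r[2],1))
print(o["eef_pos"],o["ft_force"])
```

```text
lens [ 286  123   74   64 4513] 0.1036 [616.3  44.3  47.4  54.2] 82.2
lens [ 290  216   66   55 3490] 0.1035 [626.2 118.8  49.3  54. ] 82.2
cap [ 287  183   76   29 1788] 0.0919 [619.4  82.2  23.5  62.1] 83.9
[0.62436696 0.08315755 0.18131088] [-0.33778521 -0.31137995 -0.66451233]
```

```bash
python3 -c "
from workcell import bot
print(bot.job_done())"
```

```text
the job is handed in; nothing more can be done
None
```

The cassette stood free on the mat first, and is now home in the free slot with its cap 12 mm below the lens tops; the lens cassettes stayed within about 1 mm, and I handed the job in at about 34 s of the 67 s, with no verdict shown.

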